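# Release the access panel of a shielded test box

### The job

One of the two slotted fasteners on the test box's access panel is still locked: its slot lies across the panel instead of along the panel's long side. Take the screwdriver from its stand, use its blade to turn that fastener a quarter turn counter-clockwise so that the panel is free, leaving the other fastener released, then put the screwdriver back upright in its stand, fully home, and let go.

Things in the scene. Friction and masses are not known exactly. Their poses are not given: they have to be found in the camera images.
- screwdriver: Upright in the stand, blade down, 160 g. Origin: middle of the blade's tip edge, z up to the handle. Blade 24 mm wide (x), 3.5 thick (y), 18 tall; 10 mm round shank to z = 64; round steel guard 52 mm across, z = 64 to 70; black rectangular handle, z = 70 to 150 mm, 32 (x) by 26 mm (y): grip it the 26 mm way. A half turn about z works the same.
- stand: Grey plastic tool stand, fixed: a block 95 x 95 mm, 80 mm high, with an upright square through hole, 36 x 36 mm, in its middle. Origin at the centre of its underside, on the table. The screwdriver hangs in the hole, its guard resting on the block's top; its tip is then 16 mm above the stand's origin.
- test_box: Fixed aluminium box, 180 mm (x) by 260 mm (y, the long side), 70 mm high; origin at the centre of its underside, on the table. Connectors on its -x face. The grey access panel is its top: a dark pull bar 24 mm high in the middle and a fastener 75 mm to either side along y, with white ticks beside it along the long side. Released slots lie along y.
- cam_a: The locked fastener, at either place: steel head 46 mm across, 16 high; origin on its upright axis, at the panel's face (70 mm up). x runs along its slot, right across the head: floor 4 mm above the origin, 8 mm wide, 19 wide at the top. Locked: slot along the box's x, within 6 degrees. Stiff (0.1 N m), stays where left, stops 9 degrees past each end; the blade has 11 degrees of play.
- cam_b: The other fastener, alike in make, size, origin and axes, already released: its slot (x) lies along the box's long side, within 6 degrees.
There are look-alikes about, which are no part of the job. What is shaped like the screwdriver but red or yellow is not meant.

How it is judged:
By the outcome, as a careful person would: the job done as asked, in the order asked, and still so for the second after the job is handed in, with the robot touching nothing.
It also fails if it takes over 54 s, if anything falls off the work surface, if the arm or the gripper's body presses on something with over 40 N, if the wrist force passes 120 N, or if a joint passes its speed limit or range.

### The arm

A 6-joint arm with a two-finger parallel gripper is mounted at the origin on the work surface. World frame = base frame: x ahead of the robot, y to its left, z up, the work surface at z = 0. Lengths are in m, angles in degrees, forces in N, time in s.
With the tool pointing down it reaches from about 0.4 to 0.825 m from the base axis. Payload 7 kg.
Tool frame: the origin (TCP) lies midway between the tips of the shut fingers; the grasp point (between the pads) lies 19 mm behind it; z points along the fingers, y is the direction in which the jaws open and shut (so a half turn about z gives the same grasp; the last joint's range is limited). The gripper opens to 88 mm and grips with 3 to 60 N. Pads are 19 mm wide; open, the fingers measure 130 mm over their backs; the gripper's body (78 mm by 193 mm) begins 47 mm behind the grasp point.
Start: joints at [-60.441, 20.546, 0.682, 0, -70.136, -16.507], TCP at [0.152, -0.658, 0.196] pointing down, gripper open.
Joint ranges: [-176.03, 176.03], [-82.01, 121.73], [-58.28, 71.71], [-173.87, 95.51], [-174.79, -0.11], [-173.66, 173.66]. Speed limits (degrees/s): [136.94, 136.94, 172.46, 180, 180, 180].

### API

Orientations are given as [roll, pitch, yaw] about the fixed x, y, z axes, in that order (R = Rz(yaw) Ry(pitch) Rx(roll)).
In Python, from plant import r gives the robot as it stands. The module is installed in compiled form; this text tells all that it offers.
- The arm moves only by the tool send_rows, never from a script. Its argument "motion" is a list of rows, each an object with "travel": the shift along the tool's x, y, z in m, a list of three; "spin": the turn about the tool's z in degrees. In form: [{"travel": [tx, ty, tz], "spin": spin}, ...]. A call has 1 to 5 rows; each row shifts and turns the pose as measured when the row begins, along the tool's axes as they then stand; what a row does not reach is not made up. A row lasts 1/12 s, in which the tool goes at most 41.7 mm and 7.16 degrees, less where a joint would pass 70% of its speed; a pose out of reach is approached as far as the arm can. A call is refused whole if a number of a shift passes 0.0417 or a number of a turn 7.16, either way. A call with a gripper value outside its range is refused whole. "gripper" is the gripper command: -1 is shut, 1 is fully open, values between are in proportion, set as the call begins (left out, the last holds). The fingers move at their own pace and stop on an object; "squeeze" is the grip in N (left out, the last holds). Time passes only in rows, so rows that do not move let the fingers close. It gives the time, the measured TCP pose, the force and the opening at its end, in the units of the state.
- r.get_state(): the state, without advancing time (a new reading comes with each control period).
- r.capture(name): name is "scene" or "top"; returns (picture, depth): 420x560x3 uint8, blue, green, red; 420x560 float32, m along the optical axis (not along the pixel's ray), 0 where there is no reading.
- r.get_calibration(name): a dict with "fov_y" (degrees; the focal length in pixels is half the picture's height over the tangent of half this angle, whatever the lens; pixels are square), "cx", "cy" (the principal point, pixels), "origin" and "orientation" of the camera in the world. Camera axes: x right, y down, z forward; pixel columns grow to the right and rows downward; lengths in m; the calibration is good to about 2 mm. A picture is of the moment at which its call begins. get_calibration takes no time and is no camera call.
- r.close_job(): hands the job in, once; it reports no verdict.
Trained networks look in the newest picture that a camera, given by its name, has taken for a name from the list of things; names that differ only in an ending like _2 or _b are one class to them, and where a whole thing is asked for, a point or a joint stands for the part that bears it (a point fixed in the world has none). Each returns a list of dicts, best first, with "conf" (0 to 1); they miss things now and then, are a little off and sometimes report something else, mostly with a low value. They report only what shows in the picture. A call takes as long as a camera call. They do not tell look-alikes from the thing itself.
- r.boxes_of(camera, target): "at" ([x, y, z] in m, in the coordinates of the camera as it stood for that picture, good to about 4 mm: the middle of the surface that is visible of it).
- r.pinpoint(camera, target): "at" ([x, y, z] in m, in the coordinates of the camera as it stood for that picture, good to about 4 mm: a listed point, or the origin of a listed thing).
The state is a dict: "time_s": time; "joints": joint angles; "qd": joint speeds; "joint_torque": joint torques, N m; "tcp_pos": TCP position; "eef_rot": TCP orientation; "contact_force": force on the tool from outside, world axes, zero at the start; "moment": the same for the moment, N m; "gripper_width": finger opening in m.
Only numpy, scipy, OpenCV 4.12 (cv2) and the standard library are available. Lean on these libraries where they do the work, as an engineer would, in place of code of your own. Each camera call takes 0.05 s, during which the arm holds its last target. There are 200 camera calls.

## Working session

There is one attempt and no reset: what is moved stays moved. The work goes in short steps, Python scripts to look and compute and a tool call to move; the robot and the scene stay as the last step left them, time stands still between calls to the robot, and variables do not carry over. Pictures are saved under pics/ and viewed, about 8 in all and at most 12, crops included, and the job is handed in when it is done.

Besides the shell and the picture viewer there is one more tool, called after "Call:" in YAML: its name, and indented under it one key for each argument. send_rows: Moves the arm, as the interface text tells. Its arguments: {"type":"object","properties":{"motion":{"type":"array"},"gripper":{"type":"number"},"squeeze":{"type":"number"}},"required":["motion"]}

```bash
mkdir -p pics; cat > h.py <<'E'
import numpy as np, cv2
from scipy.spatial.transform import Rotation as R
from plant import r
def cal(n):
    c=r.get_calibration(n); f=210/np.tan(np.radians(c['fov_y'])/2)
    return c,f
def Rm(o):
    o=np.array(o,float)
    return o if o.shape==(3,3) else R.from_euler('xyz',o,degrees=True).as_matrix()
def w(n,p):
    c,_=cal(n); return Rm(c['orientation'])@np.array(p)+np.array(c['origin'])
def cloud(n,d):
    c,f=cal(n); v,u=np.mgrid[:420,:560]
    P=np.stack([(u-c['cx'])/f*d,(v-c['cy'])/f*d,d],-1)
    return P@Rm(c['orientation']).T+np.array(c['origin'])
E
python3 - <<'E'
from h import *
s=r.get_state(); print(s)
for n in('scene','top'):
    print(n,r.get_calibration(n))
    p,d=r.capture(n); cv2.imwrite(f'pics/{n}1.png',p); np.save(n+'.npy',d)
    for t in ('screwdriver','stand','test_box','cam_a'):
        for b in r.pinpoint(n,t): print(t,round(b['conf'],2),w(n,b['at']).round(3))
E
```

```text
{'time_s': 0.0, 'joints': array([-6.04407765e+01,  2.05929250e+01,  6.35477096e-01, -1.88916900e-02,
       -7.01376938e+01, -1.65084467e+01]), 'qd': array([-0.01739195,  0.08526512,  0.06474315,  0.05923845,  0.01856049,
        0.06439111]), 'joint_torque': array([ 6.10137395e-04, -5.82725322e+01,  2.93051791e+01,  6.99672371e+00,
        7.16711045e-03, -1.24096709e-04]), 'tcp_pos': array([ 0.15228493, -0.65705012,  0.19552273]), 'eef_rot': array([ 1.79903733e+02, -1.00102395e-02, -1.66955648e+02]), 'contact_force': array([ 0.27569397, -0.71868907,  0.01901229]), 'moment': array([ 0.01285369,  0.0057572 , -0.04353558]), 'gripper_width': 0.08789436351492387}
scene {'fov_y': 53.59700110879385, 'cx': 275.28193190324254, 'cy': 205.87055248002994, 'origin': array([ 0.93585512, -0.45523701,  0.48663989]), 'orientation': array([-120.48664363,    0.4895048 ,   36.93221453])}
stand 0.61 [0.57  0.239 0.002]
test_box 0.75 [ 0.581 -0.126  0.002]
cam_a 0.86 [ 0.591 -0.202  0.07 ]
cam_a 0.57 [ 0.566 -0.054  0.072]
top {'fov_y': 46.34677155077016, 'cx': 284.1109653892639, 'cy': 211.8571663839295, 'origin': array([0.43669882, 0.04012714, 1.10202472]), 'orientation': array([-174.67503685,    0.36651276,  -90.27940822])}
screwdriver 0.93 [ 0.506  0.353 -0.   ]
screwdriver 0.91 [0.512 0.132 0.   ]
screwdriver 0.73 [0.57  0.238 0.017]
screwdriver 0.4 [0.569 0.238 0.   ]
stand 0.77 [ 0.572  0.236 -0.002]
test_box 0.89 [ 0.576 -0.132  0.001]
cam_a 0.88 [ 0.564 -0.056  0.071]
cam_a 0.66 [ 0.591 -0.204  0.066]
```

View pics/top1.png

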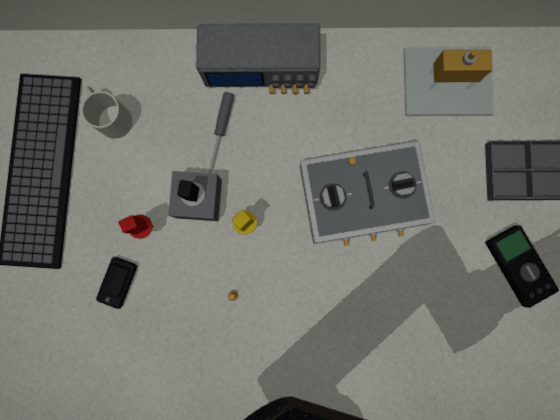

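View pics/scene1.png

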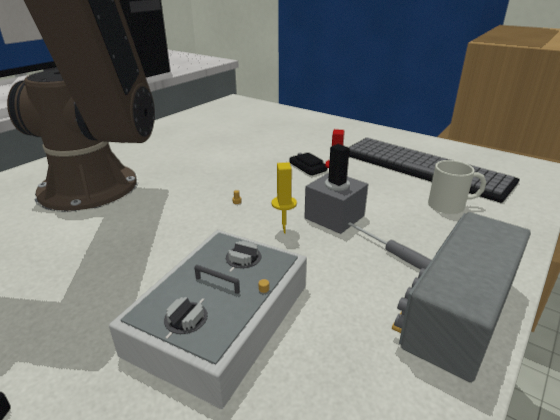

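The top picture shows the stand at (195,195) holding the black screwdriver. The fastener at (333,196) looks locked, with its slot across the panel, and the one at (403,184) looks released. Next I'll measure the angles.

```bash
python3 - <<'E'
from h import *
d=np.load('top.npy'); P=cloud('top',d); p=cv2.imread('pics/top1.png')
def rect(m,name):
    q=P[m][:,:2].astype(np.float32); c,s,a=cv2.minAreaRect(q); print(name,len(q),'c',np.round(c,4),'size',np.round(s,4),'ang',round(a,2),'z',np.median(P[m][:,2]).round(4))
X,Y,Z=P[...,0],P[...,1],P[...,2]
near=lambda x,y,rr:(np.hypot(X-x,Y-y)<rr)&(d>0)
rect(near(.57,.238,.07)&(Z>.155)&(Z<.18),'handle')
rect(near(.57,.238,.09)&(Z>.07)&(Z<.084),'standtop')
rect(near(.57,.238,.05)&(Z>.084)&(Z<.1),'guard')
rect(near(.576,-.13,.2)&(Z>.06)&(Z<.08),'box')
for x,y in((.565,-.055),(.591,-.203)):
    rect(near(x,y,.04)&(Z>.078)&(Z<.1),'head')
rect(near(.578,-.13,.06)&(Z>.087),'bar')
a=cv2.resize(p[165:215,305:435],None,fx=6,fy=6,interpolation=cv2.INTER_CUBIC)
b=cv2.resize(p[165:225,165:225],None,fx=5,fy=5,interpolation=cv2.INTER_CUBIC)
o=np.zeros((600,780,3),np.uint8);o[:300,:780]=a;o[300:600,:300]=b
cv2.imwrite('pics/crop.png',o)
E
```

```text
handle 235 c [0.5718 0.2374] size [0.0269 0.0321] ang 80.22 z 0.1659
standtop 1491 c [0.571  0.2382] size [0.0961 0.0954] ang 85.6 z 0.0804
guard 214 c [0.5714 0.242 ] size [0.0851 0.0823] ang 2.28 z 0.0866
box 9532 c [ 0.5782 -0.1311] size [0.1803 0.2605] ang 9.44 z 0.0698
head 260 c [ 0.5653 -0.0571] size [0.0393 0.0435] ang 15.58 z 0.0854
head 261 c [ 0.5901 -0.2059] size [0.0436 0.0416] ang 8.18 z 0.0851
bar 154 c [ 0.5789 -0.1248] size [0.1077 0.0704] ang 74.79 z 0.0932
```

View pics/crop.png

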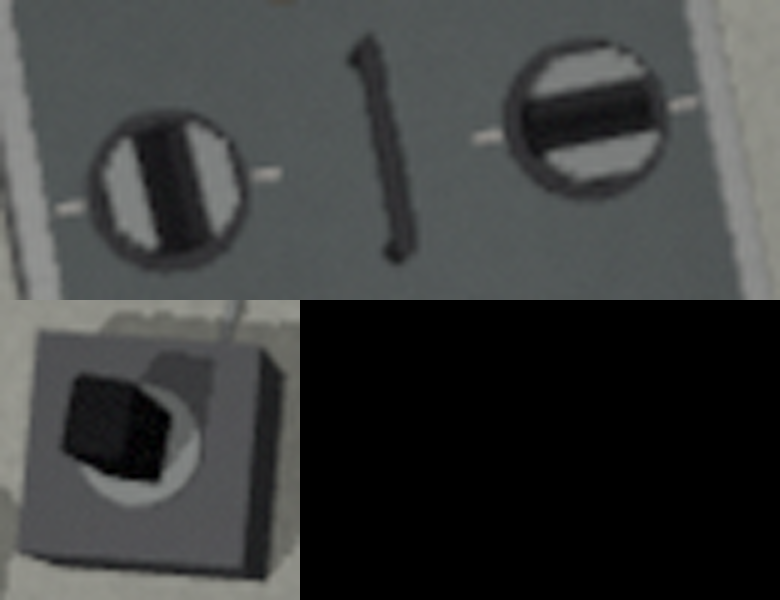

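The left fastener, at about (0.5656, -0.057), is the locked one, and the box yaw is about 9.45°. The screwdriver's yaw is about -9.8° (or 170.2°). I'll spin to 170.2° and travel to above the screwdriver.

Call:
send_rows:
  motion:
    - {"travel": [0, 0, -0.005], "spin": 5.7}
    - {"travel": [0, 0, -0.005], "spin": 5.7}
    - {"travel": [0, 0, -0.005], "spin": 5.7}
    - {"travel": [0, 0, -0.005], "spin": 5.7}
  gripper: 1

```text
time_s: 0.83
tcp_pos: [0.1522, -0.6567, 0.2156]
eef_rot: [179.9, -0.1, 169.5]
contact_force: [0.3, 1.0, 0.4]
gripper_width: 0.0876
```

Call:
send_rows:
  motion:
    - {"travel": [-0.0185, 0.036, 0], "spin": 0}
    - {"travel": [-0.0185, 0.036, 0], "spin": 0}
    - {"travel": [-0.0185, 0.036, 0], "spin": 0}
    - {"travel": [-0.0185, 0.036, 0], "spin": 0}
    - {"travel": [-0.0185, 0.036, 0], "spin": 0}

```text
time_s: 1.25
tcp_pos: [0.2758, -0.498, 0.2146]
eef_rot: [179.9, -0.2, 168.4]
contact_force: [1.5, -0.0, -0.8]
gripper_width: 0.0877
```

Call:
send_rows:
  motion:
    - {"travel": [-0.0185, 0.036, 0], "spin": 0}
    - {"travel": [-0.0185, 0.036, 0], "spin": 0}
    - {"travel": [-0.0185, 0.036, 0], "spin": 0}
    - {"travel": [-0.0185, 0.036, 0], "spin": 0}
    - {"travel": [-0.0185, 0.036, 0], "spin": 0}

```text
time_s: 1.67
tcp_pos: [0.4051, -0.334, 0.2162]
eef_rot: [-180.0, 0.1, 168.4]
contact_force: [0.8, 0.0, -0.9]
gripper_width: 0.0875
```

Call:
send_rows:
  motion:
    - {"travel": [-0.0032, 0.0395, 0], "spin": 0}
    - {"travel": [-0.0032, 0.0395, 0], "spin": 0}
    - {"travel": [-0.0032, 0.0395, 0], "spin": 0}
    - {"travel": [-0.0032, 0.0395, 0], "spin": 0}
    - {"travel": [-0.0032, 0.0395, 0], "spin": 0}

```text
time_s: 2.08
tcp_pos: [0.4646, -0.1348, 0.2172]
eef_rot: [-180.0, 0.3, 168.4]
contact_force: [1.1, 0.5, -0.4]
gripper_width: 0.0875
```

Call:
send_rows:
  motion:
    - {"travel": [-0.0032, 0.0395, 0], "spin": 0}
    - {"travel": [-0.0032, 0.0395, 0], "spin": 0}
    - {"travel": [-0.0032, 0.0395, 0], "spin": 0}
    - {"travel": [-0.0032, 0.0395, 0], "spin": 0}
    - {"travel": [-0.0032, 0.0395, 0], "spin": 0}

```text
time_s: 2.5
tcp_pos: [0.5205, 0.0661, 0.2203]
eef_rot: [179.8, 0.6, 168.5]
contact_force: [-0.0, 0.1, 0.5]
gripper_width: 0.0875
```

Call:
send_rows:
  motion:
    - {"travel": [-0.0032, 0.0395, 0], "spin": 0}
    - {"travel": [-0.0032, 0.0395, 0], "spin": 0}
    - {"travel": [-0.0032, 0.0395, 0], "spin": 0}
    - {"travel": [-0.0032, 0.0395, 0], "spin": 0}
    - {"travel": [0, 0, 0], "spin": 0}

```text
time_s: 2.92
tcp_pos: [0.5662, 0.2324, 0.222]
eef_rot: [179.7, 0.7, 168.8]
contact_force: [0.3, -0.4, 0.4]
gripper_width: 0.0877
```

Call:
send_rows:
  motion:
    - {"travel": [-0.004, 0.0063, 0], "spin": -1.4}
    - {"travel": [0, 0, 0], "spin": 0}
    - {"travel": [0, 0, 0.02], "spin": 0}
    - {"travel": [0, 0, 0], "spin": 0}

```text
time_s: 3.25
tcp_pos: [0.5723, 0.2406, 0.2012]
eef_rot: [179.7, 0.7, 170.6]
contact_force: [-1.1, -1.1, -1.7]
gripper_width: 0.0877
```

Call:
send_rows:
  motion:
    - {"travel": [0.0003, -0.0028, 0.02], "spin": 0.3}
    - {"travel": [0, 0, 0.02], "spin": 0}
    - {"travel": [0, 0, 0.02], "spin": 0}
    - {"travel": [0, 0, 0.02], "spin": 0}
    - {"travel": [0, 0, 0.005], "spin": 0}

```text
time_s: 3.67
tcp_pos: [0.5755, 0.2345, 0.1202]
eef_rot: [179.4, 1.1, 170.1]
contact_force: [-0.4, -0.3, -1.2]
gripper_width: 0.0876
```

Call:
send_rows:
  motion:
    - {"travel": [0, 0, 0], "spin": 0}

```text
time_s: 3.75
tcp_pos: [0.5753, 0.2333, 0.12]
eef_rot: [179.5, 1.1, 170.0]
contact_force: [-0.0, -0.1, 0.3]
gripper_width: 0.0879
```

Call:
send_rows:
  motion:
    - {"travel": [0.0045, 0.0038, 0.003], "spin": 0}
    - {"travel": [0, 0, 0], "spin": 0}

```text
time_s: 3.92
tcp_pos: [0.5722, 0.2374, 0.1189]
eef_rot: [179.5, 1.1, 169.9]
contact_force: [-0.6, 0.6, -0.7]
gripper_width: 0.0877
```

Call:
send_rows:
  motion:
    - {"travel": [0, 0, 0], "spin": 0}
    - {"travel": [0, 0, 0], "spin": 0}
    - {"travel": [0, 0, 0], "spin": 0}
    - {"travel": [0, 0, 0], "spin": 0}
    - {"travel": [0, 0, 0], "spin": 0}
  gripper: -1
  squeeze: 50

```text
time_s: 4.33
tcp_pos: [0.574, 0.239, 0.1237]
eef_rot: [179.2, 1.4, 170.0]
contact_force: [-0.5, 0.5, 0.4]
gripper_width: 0.0598
```

Call:
send_rows:
  motion:
    - {"travel": [0, 0, 0], "spin": 0}
    - {"travel": [0, 0, 0], "spin": 0}
    - {"travel": [0, 0, 0], "spin": 0}

```text
time_s: 4.58
tcp_pos: [0.5742, 0.2392, 0.1242]
eef_rot: [179.2, 1.4, 170.0]
contact_force: [0.6, 0.1, 0.0]
gripper_width: 0.0396
```

Call:
send_rows:
  motion:
    - {"travel": [0, 0, 0], "spin": 0}
    - {"travel": [0.001, 0, 0.003], "spin": 0}
    - {"travel": [0, 0, 0], "spin": 0}
    - {"travel": [0, 0, 0], "spin": 0}

```text
time_s: 4.92
tcp_pos: [0.5736, 0.2393, 0.1213]
eef_rot: [179.2, 1.5, 170.0]
contact_force: [0.5, 0.3, 1.6]
gripper_width: 0.0256
```

Call:
send_rows:
  motion:
    - {"travel": [0, 0, 0], "spin": 0}
    - {"travel": [0, 0, -0.02], "spin": 0}
    - {"travel": [0, 0, -0.02], "spin": 0}
    - {"travel": [0, 0, -0.03], "spin": 0}
    - {"travel": [0, 0, -0.03], "spin": 0}

```text
time_s: 5.33
tcp_pos: [0.5655, 0.2356, 0.2137]
eef_rot: [179.8, 0.7, 169.9]
contact_force: [0.5, 0.6, -0.6]
gripper_width: 0.0256
```

Call:
send_rows:
  motion:
    - {"travel": [0, 0, -0.03], "spin": 0}
    - {"travel": [0, 0, -0.015], "spin": 0}
    - {"travel": [0, 0, 0], "spin": 0}

```text
time_s: 5.58
tcp_pos: [0.5657, 0.2364, 0.2653]
eef_rot: [179.6, 0.8, 169.9]
contact_force: [0.4, 0.1, -1.2]
gripper_width: 0.0255
```

Call:
send_rows:
  motion:
    - {"travel": [0, 0, 0], "spin": -6.5}
    - {"travel": [0, 0, 0], "spin": -6.5}
    - {"travel": [0, 0, 0], "spin": -6.5}
    - {"travel": [0.0064, -0.0361, 0], "spin": 0}
    - {"travel": [0.0064, -0.0361, 0], "spin": 0}

```text
time_s: 6.0
tcp_pos: [0.5636, 0.167, 0.2579]
eef_rot: [179.8, 0.6, -169.3]
contact_force: [0.1, 0.4, -1.6]
gripper_width: 0.0257
```

Call:
send_rows:
  motion:
    - {"travel": [0.0064, -0.0361, 0], "spin": 0}
    - {"travel": [0.0064, -0.0361, 0], "spin": 0}
    - {"travel": [0.0064, -0.0361, 0], "spin": 0}
    - {"travel": [0.0064, -0.0361, 0], "spin": 0}
    - {"travel": [0, 0, 0], "spin": 0}

```text
time_s: 6.42
tcp_pos: [0.5598, 0.011, 0.2477]
eef_rot: [179.8, -0.2, -169.2]
contact_force: [0.1, 1.7, -1.9]
gripper_width: 0.0252
```

```bash
python3 - <<'E'
from h import *
s=r.get_state(); print(s['tcp_pos'],s['eef_rot'],s['time_s'])
p,d=r.capture('scene'); cv2.imwrite('pics/s2.png',p)
for t in('screwdriver','cam_a'):
    for b in r.pinpoint('scene',t): print(t,round(b['conf'],2),w('scene',b['at']).round(4))
E
```

```text
[0.55975265 0.01100183 0.24773685] [ 1.79835505e+02 -1.54882270e-01 -1.69241598e+02] 6.4167
screwdriver 0.86 [0.4927 0.1093 0.0433]
screwdriver 0.76 [0.5578 0.0084 0.1459]
screwdriver 0.72 [0.5321 0.3603 0.0376]
cam_a 0.79 [ 0.5905 -0.2061  0.0721]
cam_a 0.65 [ 0.5675 -0.0571  0.0702]
```

View pics/s2.png

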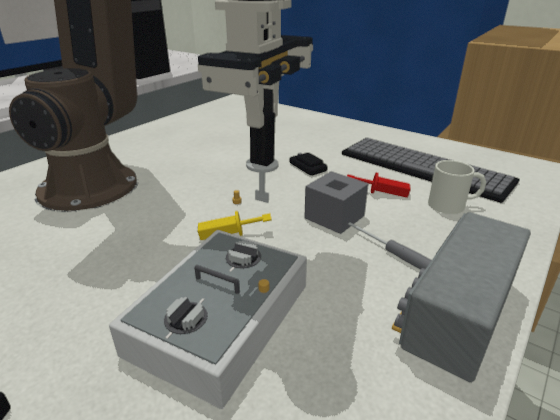

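The grip holds, with the blade hanging at (262,190). The yellow and red look-alikes have toppled: both lie on the table and are clear of the work. I'll move over the fastener and check the tip and slot precisely.

Call:
send_rows:
  motion:
    - {"travel": [0.0033, -0.034, 0.012], "spin": 0.7}
    - {"travel": [0.0033, -0.034, 0.012], "spin": 0}
    - {"travel": [0, 0, 0.01], "spin": 0}
    - {"travel": [0, 0, 0], "spin": 0}

```text
time_s: 6.9
tcp_pos: [0.5678, -0.0489, 0.2107]
eef_rot: [179.7, -0.1, -169.5]
contact_force: [-0.9, 0.2, -1.6]
gripper_width: 0.0255
```

```bash
python3 - <<'E'
from h import *
s=r.get_state(); print(s['tcp_pos'],s['eef_rot'],s['time_s']); t=s['tcp_pos']
p,d=r.capture('scene'); P=cloud('scene',d)
print([w('scene',b['at']).round(4) for b in r.pinpoint('scene','screwdriver')])
X,Y,Z=P[...,0],P[...,1],P[...,2]; m=(np.hypot(X-t[0],Y-t[1])<.03)&(d>0)
print('Zmin',np.sort(Z[m&(Z>.092)])[:8].round(4))
for a,b in((.095,.11),(.11,.122),(.125,.155),(.185,.2)):
    q=P[m&(Z>a)&(Z<b)]; print(a,len(q),q.mean(0).round(4),q.min(0).round(4),q.max(0).round(4))
# slot angle, first top picture
p=cv2.imread('pics/top1.png'); P=cloud('top',np.load('top.npy')); g=p.mean(2)
for c in((.5655,-.057),(.5902,-.2055)):
    m=(np.hypot(P[...,0]-c[0],P[...,1]-c[1])<.0185)&(g<45)
    q=P[m][:,:2]; u,sv,v=np.linalg.svd(q-q.mean(0)); print('slot',len(q),q.mean(0).round(4),np.degrees(np.arctan2(v[0,1],v[0,0]))%180, sv)
E
```

```text
[ 0.56782135 -0.04886827  0.21069718] [ 1.79683330e+02 -6.29652917e-02 -1.69466058e+02] 6.9
[array([0.4921, 0.1103, 0.0417]), array([ 0.5624, -0.051 ,  0.1081]), array([0.5317, 0.3614, 0.0376])]
Zmin [0.1071 0.1076 0.1078 0.1081 0.1082 0.1085 0.1086 0.1086]
0.095 20 [ 0.5654 -0.0521  0.1089] [ 0.5522 -0.055   0.1071] [ 0.5758 -0.0474  0.1099]
0.11 87 [ 0.5648 -0.0524  0.1159] [ 0.5521 -0.056   0.1102] [ 0.5763 -0.0464  0.1216]
0.125 113 [ 0.5662 -0.0535  0.1381] [ 0.5524 -0.0572  0.125 ] [ 0.5762 -0.0486  0.1546]
0.185 225 [ 0.5724 -0.0578  0.1926] [ 0.5529 -0.0661  0.185 ] [ 0.5842 -0.0367  0.1999]
slot 134 [ 0.5656 -0.0572] 12.584845398541063 [0.11964201 0.05563601]
slot 136 [ 0.5905 -0.2054] 99.91730719122778 [0.12080763 0.0566984 ]
```

Call:
send_rows:
  motion:
    - {"travel": [0.0006, -0.0067, 0], "spin": -1.0}
    - {"travel": [0, 0, 0.007], "spin": 0}
    - {"travel": [0, 0, 0.006], "spin": 0}
    - {"travel": [0, 0, 0], "spin": 0}

```text
time_s: 7.33
tcp_pos: [0.5713, -0.0503, 0.2009]
eef_rot: [179.7, 0.3, -168.1]
contact_force: [-0.1, -0.3, -1.6]
gripper_width: 0.0255
```

Call:
send_rows:
  motion:
    - {"travel": [0.0044, -0.005, 0], "spin": 0}
    - {"travel": [0, 0, 0], "spin": 0}

```text
time_s: 7.5
tcp_pos: [0.5678, -0.055, 0.2007]
eef_rot: [179.7, 0.3, -168.0]
contact_force: [-0.5, 1.0, -2.8]
gripper_width: 0.0255
```

```bash
cat > tip.py <<'E'
from h import *
s=r.get_state(); print(s['tcp_pos'].round(4),s['eef_rot'].round(2),s['time_s']); t=s['tcp_pos']
M=Rm(s['eef_rot']); print('rot col z',M[:,2].round(3))
p,d=r.capture('scene'); P=cloud('scene',d)
X,Y,Z=P[...,0],P[...,1],P[...,2]; m=(np.hypot(X-t[0],Y-t[1])<.03)&(d>0)
q=P[m&(Z>t[2]-.1)&(Z<t[2]-.088)]; n=np.array([.19,-.98,0])
c=q.mean(0)+np.array([-.0003,.0017,0]); print('blade',len(q),c.round(4))
e=np.array([.5656,-.0572])-c[:2]; print('err tool xy',(M[:2,:2].T@e).round(4))
E
python3 tip.py
```

```text
[ 0.5678 -0.055   0.2007] [ 179.74    0.26 -168.  ] 7.5
rot col z [ 0.004  0.005 -1.   ]
blade 89 [ 0.5655 -0.0566  0.1066]
err tool xy [ 0.     -0.0007]
```

Call:
send_rows:
  motion:
    - {"travel": [0, -0.0006, 0.006], "spin": 0}
    - {"travel": [0, 0, 0.005], "spin": 0}
    - {"travel": [0, 0, 0], "spin": 0}

```text
time_s: 7.8
tcp_pos: [0.5687, -0.0552, 0.1896]
eef_rot: [179.7, 0.4, -168.0]
contact_force: [-0.3, 0.3, -1.8]
gripper_width: 0.0256
```

```bash
python3 tip.py
```

```text
[ 0.5687 -0.0552  0.1896] [ 179.73    0.4  -168.03] 7.8
rot col z [ 0.006  0.006 -1.   ]
blade 83 [ 0.5658 -0.0571  0.0954]
err tool xy [ 0.0002 -0.0001]
```

Call:
send_rows:
  motion:
    - {"travel": [0, 0, 0.004], "spin": 0}
    - {"travel": [0, 0, 0.004], "spin": 0}
    - {"travel": [0, 0, 0.001], "spin": 0}
    - {"travel": [0, 0, 0], "spin": 0}

```text
time_s: 8.18
tcp_pos: [0.569, -0.0554, 0.1799]
eef_rot: [179.7, 0.4, -168.0]
contact_force: [0.3, -0.1, -0.6]
gripper_width: 0.0255
```

Call:
send_rows:
  motion:
    - {"travel": [0, 0, 0], "spin": -5}
    - {"travel": [0, 0, 0], "spin": -5}
    - {"travel": [0, 0, 0], "spin": -5}
    - {"travel": [0, 0, 0], "spin": -5}
    - {"travel": [0, 0, 0], "spin": -5}

```text
time_s: 8.6
tcp_pos: [0.5672, -0.0534, 0.1794]
eef_rot: [179.7, 0.4, -142.2]
contact_force: [-2.2, 1.3, 0.3]
gripper_width: 0.0258
```

```bash
python3 -c "
from h import *
s=r.get_state();print(s['moment'],s['contact_force'],s['joints'].round(1))"; python3 tip.py
```

```text
[ 0.70185907  0.99819787 -0.1404398 ] [-2.16116369  1.26015776  0.32647459] [ 13.9  11.3 -14.2  -0.5 -64.2 -65.9]
[ 0.5672 -0.0534  0.1794] [ 179.68    0.43 -142.21] 8.6
rot col z [ 0.002  0.009 -1.   ]
blade 373 [ 0.57   -0.0582  0.0859]
err tool xy [0.0028 0.0035]
```

Call:
send_rows:
  motion:
    - {"travel": [0, 0, 0], "spin": -5.5}
    - {"travel": [0, 0, 0], "spin": -5.5}
    - {"travel": [0, 0, 0], "spin": -5.5}
    - {"travel": [0, 0, 0], "spin": -5.5}
    - {"travel": [0, 0, 0], "spin": -5.5}

```text
time_s: 9.07
tcp_pos: [0.5653, -0.0535, 0.1795]
eef_rot: [179.7, 0.4, -114.0]
contact_force: [-1.1, 0.3, -1.2]
gripper_width: 0.0255
```

Call:
send_rows:
  motion:
    - {"travel": [0, 0, 0], "spin": -5.5}
    - {"travel": [0, 0, 0], "spin": -5.5}
    - {"travel": [0, 0, 0], "spin": -5.5}
    - {"travel": [0, 0, 0], "spin": -5.5}
    - {"travel": [0, 0, 0], "spin": -5.5}

```text
time_s: 9.48
tcp_pos: [0.564, -0.0546, 0.1796]
eef_rot: [179.8, 0.4, -85.8]
contact_force: [-1.5, -0.5, -0.9]
gripper_width: 0.025
```

Call:
send_rows:
  motion:
    - {"travel": [0, 0, 0], "spin": -5}
    - {"travel": [0, 0, 0], "spin": -5}
    - {"travel": [0, 0, 0], "spin": -4}
    - {"travel": [0, 0, 0], "spin": -2}

```text
time_s: 9.82
tcp_pos: [0.5636, -0.0557, 0.1797]
eef_rot: [179.9, 0.4, -69.3]
contact_force: [0.1, -0.1, -1.7]
gripper_width: 0.0253
```

```bash
python3 -c "
from h import *
s=r.get_state();print(s['moment'],s['contact_force'],s['joints'].round(1),s['eef_rot'])
p,d=r.capture('scene');cv2.imwrite('pics/s3.png',cv2.resize(p[130:330,160:360],None,fx=3,fy=3,interpolation=cv2.INTER_CUBIC))"
```

```text
[-0.09796063  0.25138326 -0.10177772] [ 0.11562269 -0.10746508 -1.73779474] [ 13.9  11.2 -14.3  -0.4 -64.6   7. ] [179.87484712   0.40138506 -69.33171115]
```

View pics/s3.png

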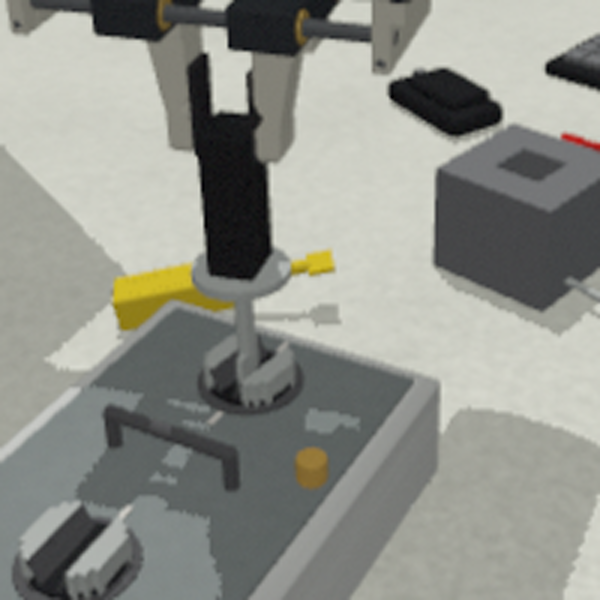

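The blade sits in the head at (245,375), and its slot now lines up with the ticks and the other slot. I'll back off within the play and lift out.

Call:
send_rows:
  motion:
    - {"travel": [0, 0, 0], "spin": 5}
    - {"travel": [0, 0, 0], "spin": 4}
    - {"travel": [0, 0, -0.01], "spin": 0}
    - {"travel": [0, 0, -0.02], "spin": 0}
    - {"travel": [0, 0, -0.02], "spin": 0}

```text
time_s: 10.28
tcp_pos: [0.5616, -0.0565, 0.2278]
eef_rot: [179.4, 0.4, -79.2]
contact_force: [-0.2, 1.3, -1.7]
gripper_width: 0.0254
```

Call:
send_rows:
  motion:
    - {"travel": [0, 0, -0.02], "spin": 0}
    - {"travel": [0, 0, -0.02], "spin": 0}
    - {"travel": [0, 0, 0], "spin": 0}

```text
time_s: 10.53
tcp_pos: [0.5641, -0.0573, 0.2761]
eef_rot: [179.7, 0.3, -79.1]
contact_force: [1.0, -0.1, -1.2]
gripper_width: 0.0257
```

```bash
python3 - <<'E'
from h import *
s=r.get_state(); print(s['tcp_pos'],s['eef_rot'])
p,d=r.capture('scene');P=cloud('scene',d);g=p.mean(2)
m0=lambda c:(np.hypot(P[...,0]-c[0],P[...,1]-c[1])<.021)&(P[...,2]<.09)
for c in((.5656,-.0572),(.5902,-.2055)):
    for nm,m in(('lugs',m0(c)&(P[...,2]>.082)),('floor',m0(c)&(P[...,2]<.0775)&(P[...,2]>.0725)&(np.hypot(P[...,0]-c[0],P[...,1]-c[1])<.0195))):
        q=P[m][:,:2]; u,sv,v=np.linalg.svd(q-q.mean(0),full_matrices=False); print(nm,len(q),q.mean(0).round(4),(np.degrees(np.arctan2(v[0,1],v[0,0]))%180).round(1),sv.round(3))
cv2.imwrite('pics/s4.png',cv2.resize(p[130:330,160:360],None,fx=3,fy=3,interpolation=cv2.INTER_CUBIC))
print([w('scene',b['at']).round(4) for b in r.pinpoint('scene','screwdriver')])
E
```

```text
[ 0.56410418 -0.05732274  0.27612258] [179.74989346   0.25305266 -79.0958944 ]
lugs 223 [ 0.5642 -0.0583] 170.5 [0.195 0.144]
floor 64 [ 0.5636 -0.061 ] 97.7 [0.094 0.03 ]
lugs 362 [ 0.5887 -0.2069] 2.6 [0.248 0.184]
floor 136 [ 0.5893 -0.2085] 103.7 [0.136 0.037]
[array([ 0.568 , -0.0591,  0.1758]), array([0.4952, 0.1098, 0.0418]), array([0.5307, 0.3621, 0.0366])]
```

View pics/s4.png

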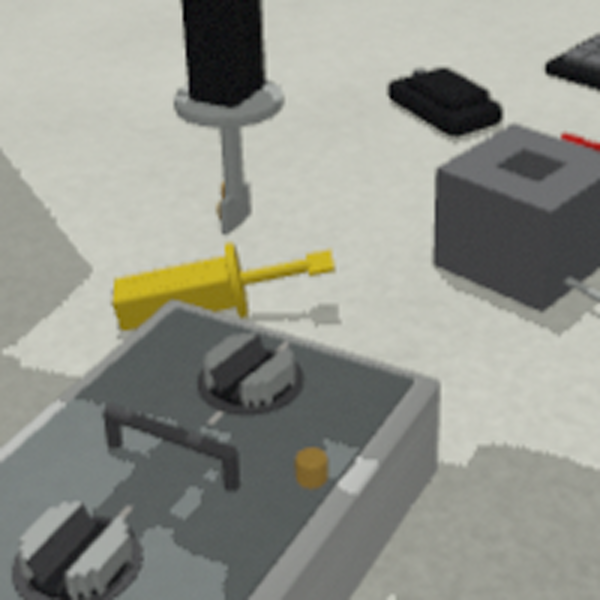

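The slot lies along the ticks. I'll move to the stand and take the precise top-camera measurement from there.

Call:
send_rows:
  motion:
    - {"travel": [-0.036, -0.0078, 0], "spin": 0}
    - {"travel": [-0.036, -0.0078, 0], "spin": 0}
    - {"travel": [-0.036, -0.0078, 0], "spin": 0}
    - {"travel": [-0.036, -0.0078, 0], "spin": 0}
    - {"travel": [-0.036, -0.0078, 0], "spin": 0}

```text
time_s: 11.05
tcp_pos: [0.5647, 0.1262, 0.2697]
eef_rot: [179.2, 0.3, -79.8]
contact_force: [1.2, -0.5, -2.4]
gripper_width: 0.0254
```

Call:
send_rows:
  motion:
    - {"travel": [-0.036, -0.0078, 0], "spin": 0}
    - {"travel": [-0.036, -0.0078, 0], "spin": 0}
    - {"travel": [-0.036, -0.0078, 0], "spin": 0}
    - {"travel": [0, 0, 0], "spin": 0}

```text
time_s: 11.38
tcp_pos: [0.5656, 0.2467, 0.265]
eef_rot: [178.8, 0.2, -79.6]
contact_force: [0.5, -0.9, -1.5]
gripper_width: 0.0255
```

```bash
python3 - <<'E'
from h import *
p,d=r.capture('top');P=cloud('top',d);g=p.mean(2);cv2.imwrite('pics/top2.png',p)
for c in((.5655,-.057),(.5902,-.2055)):
  for th in(40,50,60):
    rr=np.hypot(P[...,0]-c[0],P[...,1]-c[1]); m=(rr<.0185)&(g<th)
    q=P[m][:,:2]; u,sv,v=np.linalg.svd(q-q.mean(0),full_matrices=False); print('slot',th,len(q),q.mean(0).round(4),(np.degrees(np.arctan2(v[0,1],v[0,0]))%180).round(1),sv.round(3))
o=np.zeros((600,780,3),np.uint8);o[:300]=cv2.resize(p[165:215,305:435],None,fx=6,fy=6,interpolation=cv2.INTER_CUBIC)
o[300:]=cv2.resize(p[140:240,150:280],None,fx=6,fy=6)[150:450]
cv2.imwrite('pics/crop2.png',o)
E
python3 tip.py
```

```text
slot 40 96 [ 0.564  -0.0574] 91.9 [0.099 0.036]
slot 50 135 [ 0.5663 -0.057 ] 90.4 [0.119 0.055]
slot 60 135 [ 0.5663 -0.057 ] 90.4 [0.119 0.055]
slot 40 101 [ 0.5888 -0.2057] 102.0 [0.106 0.038]
slot 50 134 [ 0.5904 -0.2055] 102.0 [0.12  0.056]
slot 60 136 [ 0.5905 -0.2055] 101.8 [0.121 0.057]
[0.5652 0.2445 0.2648] [ 1.7876e+02  1.6000e-01 -7.9560e+01] 11.4333
rot col z [-0.022 -0.001 -1.   ]
blade 29 [0.5665 0.24   0.1701]
err tool xy [0.2921 0.0547]
```

View pics/crop2.png

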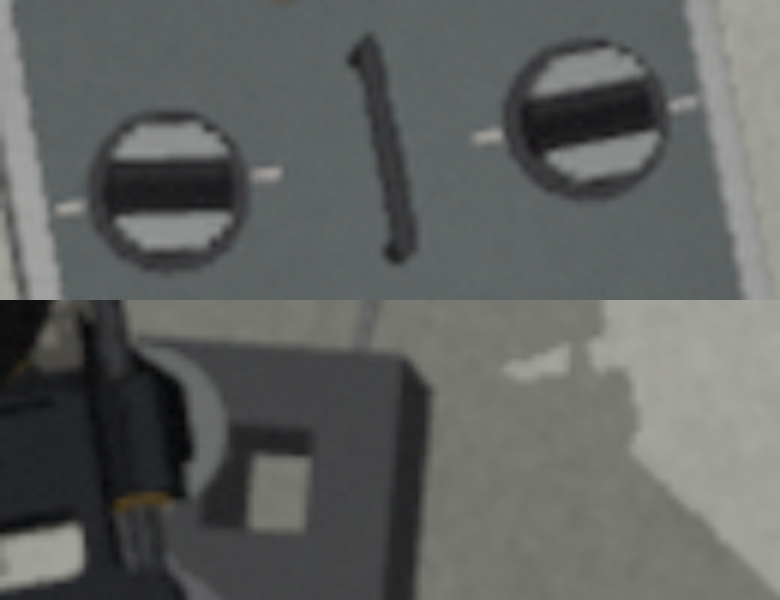

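The fastener is about 9° short: slot about 90.5°, nominal 99.5°. The likely cause is that the blade sat a little high, where the slot is wider. I'll go back and turn it further.

Call:
send_rows:
  motion:
    - {"travel": [0.0369, 0.007, 0], "spin": 0}
    - {"travel": [0.0369, 0.007, 0], "spin": 0}
    - {"travel": [0.0369, 0.007, 0], "spin": 0}
    - {"travel": [0.0369, 0.007, 0], "spin": 0}
    - {"travel": [0.0369, 0.007, 0], "spin": 0}

```text
time_s: 11.9
tcp_pos: [0.562, 0.0514, 0.2612]
eef_rot: [178.4, 0.0, -79.1]
contact_force: [0.7, -0.1, -1.0]
gripper_width: 0.0255
```

Call:
send_rows:
  motion:
    - {"travel": [0.0369, 0.007, 0], "spin": 0}
    - {"travel": [0.0369, 0.007, 0], "spin": 0}
    - {"travel": [0.0369, 0.007, 0], "spin": 0}
    - {"travel": [0, 0, 0.02], "spin": 5}
    - {"travel": [0, 0, 0], "spin": 0}

```text
time_s: 12.32
tcp_pos: [0.5556, -0.0795, 0.241]
eef_rot: [178.3, -0.2, -84.9]
contact_force: [-1.0, 0.3, -3.6]
gripper_width: 0.0254
```

```bash
sed -i 's/^c=q.mean.*/c=q.mean(0); lo=q[:,:2].min(0); hi=q[:,:2].max(0); print("blade",len(q),c.round(4),lo.round(4),hi.round(4)); print("pin",[w("scene",b["at"]).round(4) for b in r.pinpoint("scene","screwdriver")])/' tip.py; python3 tip.py
```

```text
[ 0.5556 -0.0795  0.241 ] [ 1.7832e+02 -1.7000e-01 -8.4860e+01] 12.3167
rot col z [-0.029 -0.006 -1.   ]
blade 82 [ 0.556  -0.0841  0.147 ] [ 0.5536 -0.0949] [ 0.5585 -0.0698]
pin [array([ 0.5564, -0.0794,  0.1401]), array([0.53  , 0.3603, 0.0376]), array([0.4918, 0.1119, 0.0421])]
err tool xy [-0.0259 -0.0119]
```

Call:
send_rows:
  motion:
    - {"travel": [-0.0241, -0.0132, 0], "spin": 0}
    - {"travel": [0, 0, 0.016], "spin": 0}
    - {"travel": [0, 0, 0.016], "spin": 0}
    - {"travel": [0, 0, 0], "spin": 0}

```text
time_s: 12.75
tcp_pos: [0.5707, -0.0505, 0.2169]
eef_rot: [179.0, -0.3, -83.7]
contact_force: [-0.3, -0.2, -2.8]
gripper_width: 0.025
```

```bash
python3 tip.py
```

```text
[ 0.5707 -0.0505  0.2169] [179.    -0.29 -83.68] 12.75
rot col z [-0.017 -0.007 -1.   ]
blade 68 [ 0.5724 -0.0558  0.1228] [ 0.5704 -0.0661] [ 0.5745 -0.0411]
pin [array([0.5331, 0.3628, 0.0347]), array([0.4916, 0.1117, 0.0412]), array([ 0.5744, -0.0546,  0.1143])]
err tool xy [0.0007 0.007 ]
```

Call:
send_rows:
  motion:
    - {"travel": [0.003, 0.0054, 0], "spin": 0}
    - {"travel": [0, 0, 0.01], "spin": 0}
    - {"travel": [0, 0, 0.008], "spin": 0}
    - {"travel": [0, 0, 0], "spin": 0}

```text
time_s: 13.18
tcp_pos: [0.5679, -0.0542, 0.2046]
eef_rot: [179.5, -0.4, -83.5]
contact_force: [0.1, -1.1, -2.4]
gripper_width: 0.0257
```

```bash
python3 tip.py
```

```text
[ 0.5679 -0.0542  0.2046] [179.52  -0.36 -83.49] 13.1833
rot col z [-0.008 -0.007 -1.   ]
blade 66 [ 0.5704 -0.059   0.1103] [ 0.5681 -0.0702] [ 0.573  -0.0445]
pin [array([0.4941, 0.1121, 0.0416]), array([0.5313, 0.3618, 0.0357]), array([ 0.5689, -0.0547,  0.1046])]
err tool xy [-0.0024  0.0046]
```

Call:
send_rows:
  motion:
    - {"travel": [-0.0005, 0.003, 0.003], "spin": 0}
    - {"travel": [0, 0.0005, 0.008], "spin": 0}
    - {"travel": [0, 0, 0.005], "spin": 0}
    - {"travel": [0, 0, 0], "spin": 0}

```text
time_s: 13.62
tcp_pos: [0.5649, -0.0546, 0.1887]
eef_rot: [179.6, -0.4, -83.5]
contact_force: [-0.9, 1.1, -2.6]
gripper_width: 0.0256
```

```bash
python3 tip.py
```

```text
[ 0.5649 -0.0546  0.1887] [179.63  -0.38 -83.51] 13.6167
rot col z [-0.006 -0.007 -1.   ]
blade 94 [ 0.5697 -0.0589  0.0927] [ 0.5454 -0.0703] [ 0.5872 -0.0394]
pin [array([ 0.5689, -0.0561,  0.0873]), array([0.4939, 0.1091, 0.042 ]), array([0.5307, 0.3629, 0.0359])]
err tool xy [-0.0022  0.0039]
```

Call:
send_rows:
  motion:
    - {"travel": [0.0005, 0.001, 0.004], "spin": 0}
    - {"travel": [0, 0, 0.004], "spin": 0}
    - {"travel": [0, 0, 0.0025], "spin": 0}
    - {"travel": [0, 0, 0], "spin": 0}

```text
time_s: 14.05
tcp_pos: [0.5653, -0.0555, 0.1793]
eef_rot: [179.8, -0.4, -83.5]
contact_force: [-0.7, 0.1, 1.7]
gripper_width: 0.0256
```

Call:
send_rows:
  motion:
    - {"travel": [0, 0, 0.001], "spin": -5}
    - {"travel": [0, 0, 0], "spin": -5}
    - {"travel": [0, 0, 0], "spin": -5}
    - {"travel": [0, 0, 0], "spin": -3}
    - {"travel": [0, 0, 0], "spin": -1}

```text
time_s: 14.47
tcp_pos: [0.5638, -0.0567, 0.1794]
eef_rot: [179.5, -0.4, -63.7]
contact_force: [0.5, 0.1, -0.1]
gripper_width: 0.0257
```

```bash
cat > slot.py <<'E'
from h import *
import sys
s=r.get_state(); print(s['tcp_pos'].round(4),s['eef_rot'].round(1),s['moment'].round(2),s['contact_force'].round(1))
p,d=r.capture('top');P=cloud('top',d);g=p.mean(2);cv2.imwrite('pics/'+sys.argv[1],p)
for c in((.5655,-.057),(.5902,-.2055)):
    m=(np.hypot(P[...,0]-c[0],P[...,1]-c[1])<.0185)&(g<50)&(P[...,2]<.09)
    q=P[m][:,:2]
    if len(q)>20: u,sv,v=np.linalg.svd(q-q.mean(0),full_matrices=False); print('slot',len(q),q.mean(0).round(4),(np.degrees(np.arctan2(v[0,1],v[0,0]))%180).round(1))
p,d=r.capture('scene');P=cloud('scene',d)
for c in((.5656,-.0572),(.5902,-.2055)):
    rr=np.hypot(P[...,0]-c[0],P[...,1]-c[1]); m=(rr<.0195)&(P[...,2]<.0775)&(P[...,2]>.0725)
    q=P[m][:,:2]
    if len(q)>10: u,sv,v=np.linalg.svd(q-q.mean(0),full_matrices=False); print('floor',len(q),(np.degrees(np.arctan2(v[0,1],v[0,0]))%180).round(1))
E
python3 slot.py t3.png
```

```text
[ 0.5638 -0.0567  0.1794] [179.5  -0.4 -63.7] [-0.06  0.14 -0.11] [ 0.5  0.1 -0.1]
slot 75 [ 0.589  -0.2057] 100.6
floor 51 99.6
floor 131 105.4
```

Call:
send_rows:
  motion:
    - {"travel": [0, 0, 0], "spin": -3}
    - {"travel": [0, 0, 0], "spin": -1}
    - {"travel": [0, 0, 0], "spin": 0}

```text
time_s: 14.82
tcp_pos: [0.564, -0.0567, 0.1794]
eef_rot: [179.5, -0.3, -60.1]
contact_force: [-0.6, -0.7, -1.0]
gripper_width: 0.0258
```

Call:
send_rows:
  motion:
    - {"travel": [0, 0, 0], "spin": 5}
    - {"travel": [0, 0, 0], "spin": 5}
    - {"travel": [0, 0, -0.01], "spin": 2}
    - {"travel": [0, 0, -0.02], "spin": 0}
    - {"travel": [0, 0, -0.025], "spin": 0}

```text
time_s: 15.23
tcp_pos: [0.5606, -0.056, 0.2295]
eef_rot: [178.9, -0.3, -73.3]
contact_force: [0.5, 0.0, -1.4]
gripper_width: 0.0253
```

Call:
send_rows:
  motion:
    - {"travel": [0, 0, -0.025], "spin": 0}
    - {"travel": [-0.03, -0.0078, -0.02], "spin": 0}
    - {"travel": [-0.036, -0.0078, 0], "spin": 0}
    - {"travel": [-0.036, -0.0078, 0], "spin": 0}
    - {"travel": [-0.036, -0.0078, 0], "spin": 0}

```text
time_s: 15.65
tcp_pos: [0.5552, 0.0847, 0.2811]
eef_rot: [179.4, -0.4, -74.5]
contact_force: [0.7, 0.4, -1.6]
gripper_width: 0.0257
```

```bash
python3 slot.py t4.png
```

```text
[0.5552 0.0847 0.2811] [179.4  -0.4 -74.5] [ 0.06 -0.08  0.03] [ 0.7  0.4 -1.6]
slot 103 [ 0.5644 -0.0561] 97.1
slot 101 [ 0.5888 -0.2058] 101.6
floor 75 106.1
floor 137 103.8
```

Call:
send_rows:
  motion:
    - {"travel": [-0.0358, -0.014, 0.003], "spin": 0}
    - {"travel": [-0.0358, -0.014, 0.003], "spin": 0}
    - {"travel": [-0.0358, -0.014, 0.003], "spin": 0}
    - {"travel": [-0.0358, -0.014, 0.003], "spin": 0}
    - {"travel": [0, 0, 0], "spin": 0}

```text
time_s: 16.17
tcp_pos: [0.57, 0.2455, 0.2664]
eef_rot: [179.4, -0.3, -74.9]
contact_force: [-0.2, -0.9, -2.0]
gripper_width: 0.0258
```

```bash
python3 slot.py t5.png; python3 tip.py
```

```text
[0.57   0.2455 0.2664] [179.4  -0.3 -74.9] [-0.09  0.03 -0.03] [-0.2 -0.9 -2. ]
slot 130 [ 0.5659 -0.057 ] 99.9
slot 134 [ 0.5905 -0.2058] 99.9
floor 78 103.4
floor 132 105.1
[0.5696 0.2416 0.2674] [179.41  -0.35 -74.91] 16.2667
rot col z [-0.008 -0.009 -1.   ]
blade 25 [0.5732 0.2342 0.1736] [0.5686 0.2258] [0.5758 0.2523]
pin [array([0.5304, 0.3605, 0.0361]), array([0.573 , 0.2392, 0.165 ]), array([0.4932, 0.1107, 0.0437])]
err tool xy [0.2794 0.0832]
```

The slot is now at 99.9°, matching the other fastener and the nominal 99.5°. The tip is over the stand hole, so I'll lower it.

Call:
send_rows:
  motion:
    - {"travel": [0, 0, 0.02], "spin": 0}
    - {"travel": [0, 0, 0.02], "spin": 0}
    - {"travel": [0, 0, 0.02], "spin": 0}
    - {"travel": [0, 0, 0.01], "spin": 0}
    - {"travel": [0, 0, 0], "spin": 0}

```text
time_s: 16.78
tcp_pos: [0.5713, 0.2333, 0.2001]
eef_rot: [179.9, -0.2, -75.5]
contact_force: [0.1, -0.4, -2.8]
gripper_width: 0.0254
```

```bash
python3 tip.py
```

```text
[0.5713 0.2333 0.2001] [179.86  -0.23 -75.52] 16.7833
rot col z [-0.001 -0.004 -1.   ]
blade 18 [0.5757 0.2258 0.1062] [0.5732 0.2187] [0.5784 0.2368]
pin [array([0.5318, 0.3616, 0.0353]), array([0.4974, 0.1106, 0.0451]), array([0.5735, 0.2328, 0.0988])]
err tool xy [0.2715 0.0805]
```

Call:
send_rows:
  motion:
    - {"travel": [-0.0076, 0.0011, 0], "spin": 0}
    - {"travel": [-0.001, 0, 0.008], "spin": 0}
    - {"travel": [-0.001, 0, 0.008], "spin": 0}
    - {"travel": [0, 0, 0], "spin": 0}

```text
time_s: 17.22
tcp_pos: [0.5709, 0.2446, 0.1897]
eef_rot: [-179.6, -0.1, -75.5]
contact_force: [-0.7, -0.2, -2.4]
gripper_width: 0.0253
```

Call:
send_rows:
  motion:
    - {"travel": [0.0037, 0.002, 0], "spin": 0}
    - {"travel": [0, 0, 0.005], "spin": 0}
    - {"travel": [0, 0, 0], "spin": 0}

```text
time_s: 17.47
tcp_pos: [0.5696, 0.2407, 0.1842]
eef_rot: [-179.6, -0.1, -75.5]
contact_force: [-0.4, -0.2, -1.7]
gripper_width: 0.0256
```

```bash
python3 tip.py
```

```text
[0.5696 0.2407 0.1842] [-1.7959e+02 -6.0000e-02 -7.5490e+01] 17.4667
rot col z [ 0.007  0.001 -1.   ]
blade 17 [0.5748 0.2341 0.0904] [0.5722 0.2266] [0.5778 0.2455]
pin [array([0.4948, 0.1089, 0.0429]), array([0.5346, 0.3649, 0.0349]), array([0.5763, 0.2393, 0.0807])]
err tool xy [0.2797 0.0819]
```

Call:
send_rows:
  motion:
    - {"travel": [0, 0.003, 0.004], "spin": 0}
    - {"travel": [0, 0, 0.01], "spin": 0}
    - {"travel": [0, 0, 0.01], "spin": 0}
    - {"travel": [0, 0, 0], "spin": 0}

```text
time_s: 17.9
tcp_pos: [0.5675, 0.2402, 0.1596]
eef_rot: [-179.4, -0.0, -75.5]
contact_force: [-0.0, -0.4, -2.8]
gripper_width: 0.0253
```

Call:
send_rows:
  motion:
    - {"travel": [0, 0, 0.01], "spin": 0}
    - {"travel": [0, 0, 0.01], "spin": 0}
    - {"travel": [0, 0, 0.01], "spin": 0}
    - {"travel": [0, 0, 0], "spin": 0}

```text
time_s: 18.23
tcp_pos: [0.5672, 0.2398, 0.1252]
eef_rot: [-179.5, -0.1, -75.5]
contact_force: [-1.4, -0.4, -2.3]
gripper_width: 0.0255
```

Call:
send_rows:
  motion:
    - {"travel": [0, 0, 0.002], "spin": 0}
    - {"travel": [0, 0, 0.001], "spin": 0}
    - {"travel": [0, 0, 0], "spin": 0}

```text
time_s: 18.48
tcp_pos: [0.5678, 0.2396, 0.1221]
eef_rot: [-179.5, -0.1, -75.5]
contact_force: [0.1, -0.0, -2.0]
gripper_width: 0.0257
```

```bash
python3 - <<'E'
from h import *
s=r.get_state();print(s['tcp_pos'],s['contact_force'])
p,d=r.capture('scene');P=cloud('scene',d)
m=(np.hypot(P[...,0]-.571,P[...,1]-.238)<.045)&(P[...,2]>.075)&(P[...,2]<.11)&(d>0)
print(np.histogram(P[m][:,2],bins=np.arange(.075,.11,.002)))
cv2.imwrite('pics/s5.png',cv2.resize(p[80:260,240:440],None,fx=3,fy=3,interpolation=cv2.INTER_CUBIC))
E
```

```text
[0.56780645 0.23960167 0.12214123] [ 0.1081938  -0.02303471 -1.99607749]
(array([  2,   3,  17, 310,  71,  22,  45,  86,  10,  16,  13,  12,  16,
         9,  12,  19,  12]), array([0.075, 0.077, 0.079, 0.081, 0.083, 0.085, 0.087, 0.089, 0.091,
       0.093, 0.095, 0.097, 0.099, 0.101, 0.103, 0.105, 0.107, 0.109]))
```

View pics/s5.png

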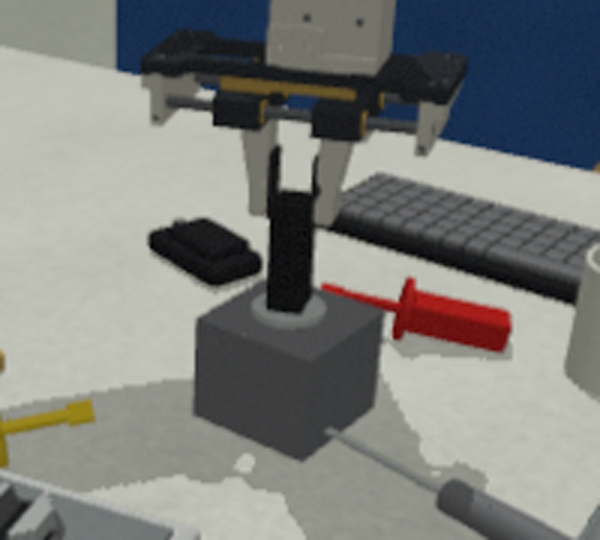

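The guard is about 1.5 mm above the stand top. I'll lower to contact and then let go.

Call:
send_rows:
  motion:
    - {"travel": [0, 0, 0.0015], "spin": 0}
    - {"travel": [0, 0, 0.001], "spin": 0}

```text
time_s: 18.7
tcp_pos: [0.5685, 0.2395, 0.1218]
eef_rot: [-179.4, -0.2, -75.4]
contact_force: [-3.7, -2.3, 5.4]
gripper_width: 0.0256
```

Call:
send_rows:
  motion:
    - {"travel": [0, 0, 0.0005], "spin": 0}

```text
time_s: 18.78
tcp_pos: [0.5684, 0.2395, 0.1221]
eef_rot: [-179.4, -0.1, -75.4]
contact_force: [-1.5, 0.5, 0.7]
gripper_width: 0.0256
```

Call:
send_rows:
  motion:
    - {"travel": [0, 0, 0], "spin": 0}
    - {"travel": [0, 0, 0], "spin": 0}
    - {"travel": [0, 0, 0], "spin": 0}
    - {"travel": [0, 0, 0], "spin": 0}
    - {"travel": [0, 0, 0], "spin": 0}
  gripper: 1

```text
time_s: 19.2
tcp_pos: [0.5697, 0.2405, 0.1231]
eef_rot: [-179.2, -0.1, -75.4]
contact_force: [0.8, 0.1, 1.0]
gripper_width: 0.0534
```

Call:
send_rows:
  motion:
    - {"travel": [0, 0, 0], "spin": 0}
    - {"travel": [0, 0, 0], "spin": 0}
    - {"travel": [0, 0, 0], "spin": 0}

```text
time_s: 19.45
tcp_pos: [0.5699, 0.2405, 0.123]
eef_rot: [-179.2, -0.1, -75.4]
contact_force: [0.1, -0.1, 0.3]
gripper_width: 0.0731
```

Now I'll rise and move aside towards the base.

Call:
send_rows:
  motion:
    - {"travel": [0, 0, -0.025], "spin": 0}
    - {"travel": [0, 0, -0.03], "spin": 0}
    - {"travel": [0, 0, -0.03], "spin": 0}
    - {"travel": [0, 0, -0.03], "spin": 0}
    - {"travel": [0, 0, -0.02], "spin": 0}

```text
time_s: 19.87
tcp_pos: [0.5648, 0.2379, 0.256]
eef_rot: [-179.9, -0.3, -75.5]
contact_force: [-0.5, -0.1, -0.1]
gripper_width: 0.0876
```

Call:
send_rows:
  motion:
    - {"travel": [0.01, 0.036, 0], "spin": 0}
    - {"travel": [0.01, 0.036, 0], "spin": 0}
    - {"travel": [0.01, 0.036, 0], "spin": 0}
    - {"travel": [0.01, 0.036, 0], "spin": 0}
    - {"travel": [0, 0, 0], "spin": 0}

```text
time_s: 20.28
tcp_pos: [0.4346, 0.1621, 0.2593]
eef_rot: [-179.5, -0.2, -75.5]
contact_force: [-1.1, 0.1, -1.6]
gripper_width: 0.0876
```

```bash
python3 slot.py t6.png; python3 - <<'E'
from h import *
p,d=r.capture('scene');P=cloud('scene',d)
a=lambda lo,hi,R_=.05:P[(np.hypot(P[...,0]-.571,P[...,1]-.238)<R_)&(P[...,2]>lo)&(P[...,2]<hi)&(d>0)]
print('scene guard hist',np.histogram(a(.077,.095)[:,2],bins=np.arange(.077,.096,.002)),'top',np.percentile(a(.1,.19)[:,2],99))
pt,dt=r.capture('top');T=cloud('top',dt);m=(np.hypot(T[...,0]-.571,T[...,1]-.238)<.06)&(T[...,2]>.15)&(T[...,2]<.2)
q=T[m];print('handle top',len(q),q.mean(0).round(4),cv2.minAreaRect(q[:,:2].astype(np.float32)))
o=np.zeros((600,800,3),np.uint8);o[:540,:400]=cv2.resize(p[80:260,260:393],(400,540));o[:400,400:]=cv2.resize(pt[140:240,150:250],(400,400));cv2.imwrite('pics/fin.png',o)
E
```

```text
[0.4346 0.1621 0.2593] [-179.5   -0.2  -75.5] [-0.06  0.24 -0.  ] [-1.1  0.1 -1.6]
slot 129 [ 0.5658 -0.057 ] 101.4
slot 131 [ 0.5906 -0.2059] 100.4
floor 78 104.6
floor 131 104.6
scene guard hist (array([ 25,  27, 427, 100,  28,  99,  20,  14,  12]), array([0.077, 0.079, 0.081, 0.083, 0.085, 0.087, 0.089, 0.091, 0.093,
       0.095])) top 0.1690462890771244
handle top 187 [0.5723 0.2365 0.1658] ((0.5721253156661987, 0.23754900693893433), (0.021640494465827942, 0.03194461390376091), 14.913576126098633)
```

View pics/fin.png

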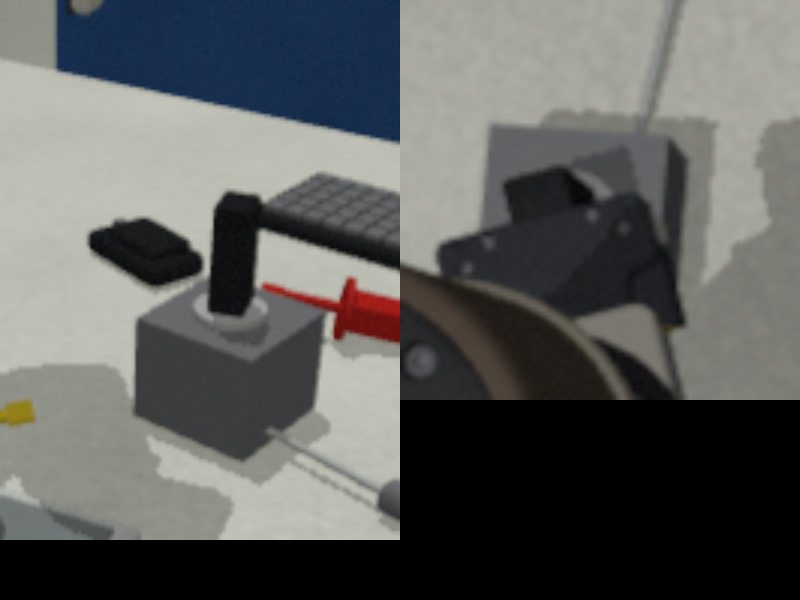

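The screwdriver stands upright and fully home: the handle top is at 0.166 m, the same as at the start, and the guard is on the block. Both slots lie along the long side, and the gripper is clear. I'm handing in.

```bash
python3 -c "
from plant import r
print(r.close_job())"
```

```text
the job is handed in; nothing more can be done
None
```

The locked fastener is turned to released, and the screwdriver is back upright in its stand, let go. I handed the job in at about 20.5 s of the 54 s allowed.

- **Turning:** The first turn left the slot about 9° short (about 90.5° against the nominal 99.5°). I put the blade back in and turned it further.
- **Fasteners:** In the last checks the turned slot read 99.9° and then 101.4°. The other fastener read 99.9° and then 100.4°, so it was left released.
- **Screwdriver:** The handle top is at 0.1658 m, against 0.1659 m at the start. The guard rests on the block, the gripper is open, and the arm is well clear.
- **Check that disagreed:** The scene camera read about 104.6° for both slots. It gave the two the same angle but about 3–4° above the top camera, so I relied on the top camera.
- **Look-alikes:** The red and yellow look-alikes stood upright at the start and were lying on the table by my second look, at about 6 s. I don't know why: the force readings showed no contact, and both are still on the work surface.

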